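# Shut the heel-pad drying box

### The job

Lay the loose cork heel pad flat in the empty middle of the drying box's tray, between the two pads already there, and let go. Then slide the blue panel shut: the track is sticky and the panel binds when it goes askew, so push its two yellow knobs in turn, feeling your way and never shoving hard, and to finish press first the left end, then the right end, firmly against its black rubber bumper for a moment. Leave the two pads in the tray, the mug, the glue jar and the tin where they are.

Things in the scene. Friction and masses are not known exactly. Their poses are not given: they have to be found in the camera images.
- box: Fixed plywood drying box, 240 (x) x 340 (y) x 52 mm high. Origin: centre of its underside; +x is the way the panel closes, +y its left. A fixed cover (x -114 to -6, |y| < 95 mm, top at z 52) hides the panel's rear edge; the open tray lies in front of it.
- tray_middle (a point): Middle of the tray floor: box x +52, y 0, z 6 mm. The tray floor is free for box |y| < 134 mm, x 0 to 108 mm; its front wall's top is at box z 36. The panel passes above pads lying flat.
- track_left (a point): Point on the left track's ledge (box x 0, y +153, z 34 mm), which carries the panel's end. Beside it a guide (inner face at box |y| = 159.5 mm) and above it a lip (inner edge at |y| = 148 mm, top at z 47) keep the panel in. The right track mirrors it.
- panel: Blue plastic sliding panel, loose in the track, 110 (x, closing way) x 310 (y) x 8 mm, 0.5 to 1 kg. Origin: centre of its underside, 34 mm above the box's. 4.5 mm of play at each end lets it go askew by about 0.08 rad, then it jams; pushing the lagging end frees it. Sliding takes 1 to 5 N at a knob; at a jam or bumper it climbs steeply. Over 18 N on it is a hard shove and spoils it.
- knob_left (a point): Centre of the panel's left (+y) knob: upright yellow cylinder, 16 mm diameter, 26 mm tall on the panel's top (panel x 0, y +125 mm); this point lies 13 mm above the panel's top. The panel moves by the two knobs only.
- knob_right (a point): The same on the panel's right (-y) end (panel x 0, y -125 mm).
- edge_left (a point): Point on the panel's front edge that meets the left bumper's rubber (panel x +55, y +125 mm, half its thickness up).
- edge_right (a point): The same for the right bumper (panel y -125 mm).
- bumper_left: Steel holder of the black rubber bumper, 20 mm wide, that stops the panel's left end. +x is the box's +x. The bumper is screwed in or out by hand: its face lies anywhere within 7 mm either way (along x) of this origin, not the same left and right; find it by feel. A firm press is 10 to 12 N at the knob, kept up for half a second; the bumper does not give.
- bumper_right: The same at the right end.
- heel_pad: Light brown cork heel pad to be laid in the tray, D-shaped, 45 (x) x 46 (y) x 20 mm thick, 40 g: flat parallel sides at y +-23 for x from -22 to 0 mm, then a half disc of radius 23 about its origin. Origin: on its underside, at the disc's centre.
- tray_pad_left: Darker cork heel pad of the same shape, lying in the left of the tray about 88 mm from its middle; stays there.
- tray_pad_right: The same in the right of the tray.
- mug: Blue mug, 76 mm wide, 90 mm tall, handle at its +y; leave it. Origin: centre of its underside.
- glue_jar: Glue jar with red cap, 72 mm wide, 100 mm tall; leave it. Origin: centre of its underside.
- tack_tin: Short steel tin, 64 mm wide, 45 mm tall; leave it. Origin: centre of its underside.
Mind the look-alikes: they are no part of the job. What is shaped like the heel_pad but green or orange is not meant.

How it is judged:
On the way, in this order (a step that is already met when the one before it is completed fails the run):
1. the heel pad lies flat in the middle of the tray, let go (z of heel_pad in the frame of box below 0.009 m and x of heel_pad in the frame of box between 0 and 0.1 m and y of heel_pad in the frame of box between -0.05 and 0.05 m and angle between heel_pad's own z axis and vertical below 0.12 rad and contact force between the fingers and heel_pad below 0.1 N), for 0.2 s.
2. the panel's left end is pressed firmly against its bumper (contact force between panel and bumper_left above 6 N), for 0.25 s.
3. the panel's right end is pressed firmly against its bumper (contact force between panel and bumper_right above 6 N), for 0.25 s.
At the end, for the whole second after the job is handed in: After being pressed home, both ends of the panel still lie at their bumpers (front edge at most 8.5 mm short of the bumper's origin), the panel at rest in its track; the heel pad lies flat on the tray floor between its neighbours (origin within 50 mm of the middle line) (x of edge_left in the frame of bumper_left above -0.0085 m and x of edge_right in the frame of bumper_right above -0.0085 m and z of heel_pad in the frame of box below 0.009 m and x of heel_pad in the frame of box between 0 and 0.1 m and y of heel_pad in the frame of box between -0.05 and 0.05 m and angle between heel_pad's own z axis and vertical below 0.12 rad and z of panel in the frame of box between 0.031 and 0.038 m and linear speed of each of panel, heel_pad below 0.01 m/s); the robot touches nothing.
It fails at once if the panel is pushed with more than 18 N (contact force between any of the arm, the fingers and panel above 18 N).
It fails at once if a pad already in the tray is moved more than 20 mm (distance of any of tray_pad_left, tray_pad_right from where it was at the start of the episode above 0.02 m).
It fails at once if the mug, the jar or the tin is moved more than 30 mm (distance of any of mug, glue_jar, tack_tin from where it was at the start of the episode above 0.03 m).
It also fails if it takes over 72 s, if anything falls off the work surface, if the arm or the gripper's body presses on something with over 40 N, if the wrist force passes 120 N, or if a joint passes its speed limit or range.

### The arm

A 6-joint arm with a two-finger parallel gripper is mounted at the origin on the work surface. World frame = base frame: x ahead of the robot, y to its left, z up, the work surface at z = 0. Lengths are in m, angles in rad, forces in N, time in s.
With the tool pointing down it reaches from about 0.3 to 0.875 m from the base axis. Payload 6.4 kg.
Tool frame: the origin (TCP) lies midway between the tips of the shut fingers; the grasp point (between the pads) lies grip_point_offset behind it (grip_point_offset is the distance from the TCP to the grasp point, in m); z points along the fingers, y is the line along which they close (so a half turn about z gives the same grasp; the last joint's range is limited). The gripper opens to 85 mm and grips with 20 to 120 N. Pads are 22 mm wide; open, the fingers measure 114 mm over their backs; the gripper's body (76 mm by 85 mm) begins 54 mm behind the grasp point. The pads swing forward as they close: fully open they stand 13 mm farther back than shut.
Start: joints at [1.034, 0.181, 1.607, -0, 1.354, -0.206], TCP at [0.187, 0.544, 0.231] pointing down, gripper open.
Joint ranges: [-2.99, 2.99], [-0.89, 2.07], [0.3, 2.58], [-1.14, 4.28], [0, 2.63], [-3.12, 3.12]. Speed limits (rad/s): [2.57, 2.57, 3.01, 3.14, 3.14, 3.14].

### API

Orientations are given as [roll, pitch, yaw] about the fixed x, y, z axes, in that order (R = Rz(yaw) Ry(pitch) Rx(roll)).
In Python, from bench import * gives the robot as it stands.
- The arm moves only by the tool arm_command, never from a script. Its arguments are lists of equal length, an entry for each row: "twist": the turn, a rotation vector about the world's x, y, z as a fraction of full scale, a list of three; "slide": the shift along the world's x, y, z as a fraction of full scale, a list of three; "fingers": the opening, from 0 (shut) to 1 (fully open). A call has 1 to 8 rows; each row is the pose to reach, as a shift and turn from the pose commanded when the call began, turning the shorter way round; what a row does not reach only later rows make up. Full scale, the value 1, is 50 cm for a shift and pi rad for a turn. A row lasts 1/8 s, in which the tool goes at most 62.5 mm and 10.7 degrees, less where a joint would pass 70% of its speed; a pose out of reach is approached as far as the arm can. A call with a number of a shift or a turn outside -1 to 1 is refused whole. A call with a gripper value outside its range is refused whole. The fingers move at their own pace and stop on an object; "newtons" is the grip in N (left out, the last holds). Time passes only in rows, so rows that repeat a pose let the fingers close. It gives the time, the measured TCP pose, the force, the opening and the grip force at its end, in the units of the state.
- sense(): the state, without advancing time (a new reading comes with each control period).
- capture(name): name is "scene" or "top" or "wrist"; returns (picture, depth): 480x640x3 uint8, red, green, blue; 480x640 float32, m along the optical axis (not along the pixel's ray), 0 where there is no reading.
- camera_params(name): a dict with "fx", "fy", "cx", "cy" (pixels), "R" (3x3) and "t" (3): a world point X has camera coordinates R X + t; the wrist camera has in their place "tool_from_camera" (4x4, takes a point from camera to tool coordinates, whose origin is the TCP and whose axes are the flange's). Camera axes: x right, y down, z forward; pixel columns grow to the right and rows downward; lengths in m; the calibration is good to about 2 mm. A picture is of the moment at which its call begins: read the wrist's pose just before it. camera_params takes no time and is no camera call.
- close_job(): hands the job in; it is judged then, once.
The state is a dict: "clock": time; "q": joint angles; "joint_vel": joint speeds; "tau": joint torques, N m; "position": TCP position; "tcp_rot": TCP orientation; "force": force on the tool from outside, world axes, zero at the start; "wrist_torque": the same for the moment, N m; "grip_width": finger opening in m; "grasp_force": force on a finger pad.
Only numpy, scipy, OpenCV 4.12 (cv2) and the standard library are available. Lean on these libraries where they do the work, as an engineer would, in place of code of your own. Each camera call takes 0.05 s, during which the arm holds its last target. There are 200 camera calls.

## Working session

There is one attempt and no reset: what is moved stays moved. The work goes in short steps, Python scripts to look and compute and a tool call to move; the robot and the scene stay as the last step left them, time stands still between calls to the robot, and variables do not carry over. Pictures are saved under pics/ and viewed, at most 10 in all, crops included, and the job is handed in when it is done.

Besides the shell and the picture viewer there is one more tool, called after "Request:" by a JSON object that holds its "method" and its "body", one argument or row to a line. arm_command: Moves the arm, as the interface text tells. Its arguments: {"type":"object","properties":{"twist":{"type":"array"},"slide":{"type":"array"},"fingers":{"type":"array"},"newtons":{"type":"number"}},"required":["twist","slide","fingers"]}

```bash
ls; mkdir -p pics; cat > h.py <<'E'
from bench import *
import numpy as np, cv2
def cam(name):
    s=sense(); im,d=capture(name); p=camera_params(name); return s,im,d,p
def world(p,d,u,v):
    z=d[v,u]; c=np.array([(u-p['cx'])/p['fx']*z,(v-p['cy'])/p['fy']*z,z],float)
    return np.array(p['R']).T@(c-np.array(p['t']))
def cloud(p,d):
    v,u=np.mgrid[:480,:640]; c=np.stack([(u-p['cx'])/p['fx']*d,(v-p['cy'])/p['fy']*d,d],-1)
    return (c-np.array(p['t']))@np.array(p['R'])
E
python3 - <<'E'
from h import *
s=sense(); print({k:np.round(v,3) for k,v in s.items()}); print(grip_point_offset if 'grip_point_offset' in globals() else '')
for n in ('top','scene'):
    s,im,d,p=cam(n); np.savez(n+'.npz',im=im,d=d); cv2.imwrite(f'pics/{n}.png',im[:,:,::-1]); print(n,{k:np.round(v,3).tolist() for k,v in p.items()})
E
```

```text
pics
{'clock': np.float64(0.0), 'q': array([ 1.034,  0.181,  1.608,  0.   ,  1.354, -0.206]), 'joint_vel': array([-0.   , -0.001, -0.001, -0.001, -0.001,  0.001]), 'tau': array([ 1.0000e-03, -4.4489e+01, -3.5133e+01, -0.0000e+00,  9.0000e-03,
       -0.0000e+00]), 'position': array([0.186, 0.543, 0.23 ]), 'tcp_rot': array([-3.14 , -0.   ,  2.811]), 'force': array([-0.198, -0.129,  0.256]), 'wrist_torque': array([ 0.049, -0.014,  0.038]), 'grasp_force': np.float64(0.0), 'grip_width': np.float64(0.086)}
0.0187
top {'fx': 545.208, 'fy': 545.208, 'cx': 312.807, 'cy': 234.798, 'R': [[-0.015, -1.0, -0.002], [-0.996, 0.015, -0.084], [0.084, 0.0, -0.996]], 't': [-0.038, 0.535, 1.277]}
scene {'fx': 516.673, 'fy': 516.673, 'cx': 322.647, 'cy': 238.034, 'R': [[0.811, 0.585, 0.015], [0.379, -0.505, -0.776], [-0.446, 0.635, -0.631]], 't': [-0.378, -0.173, 1.371]}
```

View pics/top.png

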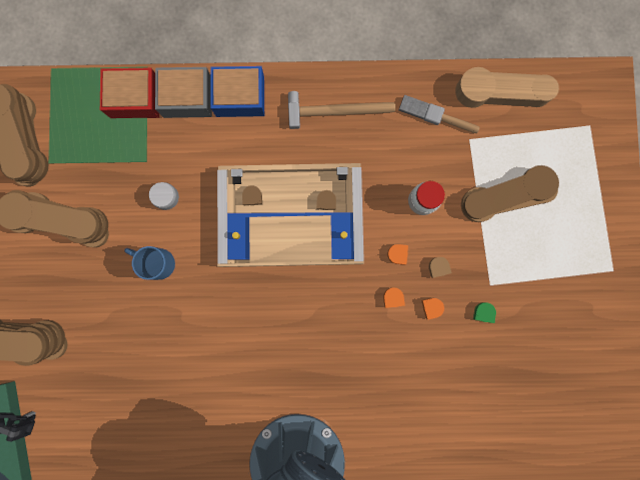

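View pics/scene.png

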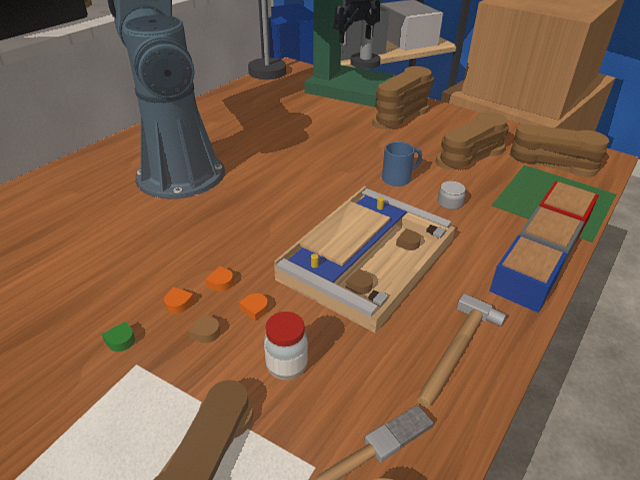

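Top view: the brown heel pad is at (439,268), the box spans (218–363, 165–266) with the knobs at (236,236) and (344,235), and the bumpers are at (236,175) and (342,172). In the scene view the pad is at (205,328). Next I'll measure these.

```bash
cat > m.py <<'E'
from h import *
T=np.load('top.npz');S=np.load('scene.npz');pt=camera_params('top');ps=camera_params('scene')
for n,F,p,seed in(('top',T,pt,(439,265)),('scene',S,ps,(205,324))):
    W=cloud(p,F['d']);hsv=cv2.cvtColor(F['im'],cv2.COLOR_RGB2HSV)
    # pad top by height
    c=W[seed[1],seed[0]];print(n,'seed',c.round(4))
    m=(np.abs(W[...,:2]-c[:2]).max(-1)<.045)&(W[...,2]>.012)&(W[...,2]<.03)
    P=W[m];r=cv2.minAreaRect((P[:,:2]*1000).astype(np.float32));print('pad n',len(P),'z',np.median(P[:,2]).round(4),'rect',r,'mean',P[:,:2].mean(0).round(4))
    if n=='top': print(np.array2string((P[::6]*1000).round(0)[:,:2].astype(int).tolist().__len__()))
    y=(hsv[...,0]>20)&(hsv[...,0]<32)&(hsv[...,1]>190)&(hsv[...,2]>120)
    k,l,st,ce=cv2.connectedComponentsWithStats(y.astype(np.uint8))
    for i in range(1,k):
        if st[i,4]>8:
            Q=W[l==i]; zt=Q[:,2].max(); Q2=Q[Q[:,2]>zt-.006];print('yellow',ce[i].round(1),st[i,4],zt.round(4),Q2.mean(0).round(4))
    b=(np.abs(W[...,0]-.54)<.25)&(np.abs(W[...,1]-.04)<.25)
    al=b&(hsv[...,1]<40)&(W[...,2]>.035)&(W[...,2]<.06)
    k,l,st,ce=cv2.connectedComponentsWithStats(al.astype(np.uint8))
    for i in range(1,k):
        if st[i,4]>60:
            Q=W[l==i];print('grey',ce[i].round(0),st[i,4],Q.mean(0).round(4),cv2.minAreaRect((Q[:,:2]*1000).astype(np.float32)))
    bl=b&(hsv[...,2]<60)&(W[...,2]>.02)&(W[...,2]<.07)
    k,l,st,ce=cv2.connectedComponentsWithStats(bl.astype(np.uint8))
    for i in range(1,k):
        if st[i,4]>30:
            Q=W[l==i];print('black',ce[i].round(0),st[i,4],Q.mean(0).round(4),Q.min(0).round(3),Q.max(0).round(3))
    bu=b&(hsv[...,0]>100)&(hsv[...,0]<125)&(hsv[...,1]>150)&(W[...,2]>.036)&(W[...,2]<.047)
    Q=W[bu];print('panel',len(Q),Q[:,2].mean().round(4),cv2.minAreaRect((Q[:,:2]*1000).astype(np.float32)))
    bx=(np.abs(W[...,0]-.54)<.2)&(np.abs(W[...,1]-.04)<.2)&(W[...,2]>.025)&(W[...,2]<.056)
    k,l,st,ce=cv2.connectedComponentsWithStats(bx.astype(np.uint8));i=1+st[1:,4].argmax();Q=W[l==i]
    print('box',len(Q),cv2.minAreaRect((Q[:,:2]*1000).astype(np.float32)))
E
python3 m.py
```

```text
top seed [ 0.458  -0.3449  0.0213]
pad n 334 z 0.02 rect ((456.09033203125, -345.8983459472656), (45.002079010009766, 48.201416015625), 10.730219841003418) mean [ 0.4546 -0.3456]Traceback (most recent call last):
  File "m.py", line 9, in <module>
    if n=='top': print(np.array2string((P[::6]*1000).round(0)[:,:2].astype(int).tolist().__len__()))
                       ~~~~~~~~~~~~~~~^^^^^^^^^^^^^^^^^^^^^^^^^^^^^^^^^^^^^^^^^^^^^^^^^^^^^^^^^^^^^
    if a.size == 0:
       ^^^^^^
AttributeError: 'int' object has no attribute 'size'
```

```bash
sed -i '/array2string/d' m.py; python3 m.py; python3 - <<'E'
import cv2
for n,(u,v,w,h) in {'top':(370,225,130,105)}.items():
    im=cv2.imread(f'pics/{n}.png')[v:v+h,u:u+w]; cv2.imwrite('pics/c1.png',cv2.resize(im,None,fx=6,fy=5.7,interpolation=2))
E
```

```text
top seed [ 0.458  -0.3449  0.0213]
pad n 334 z 0.02 rect ((456.09033203125, -345.8983459472656), (45.002079010009766, 48.201416015625), 10.730219841003418) mean [ 0.4546 -0.3456]
grey [342. 172.] 117 [ 0.6797 -0.1174  0.0458] ((678.1200561523438, -117.48957824707031), (23.970130920410156, 28.74496841430664), 87.83012390136719)
grey [357. 213.] 854 [ 0.5812 -0.1511  0.047 ] ((581.9563598632812, -148.48419189453125), (220.73809814453125, 27.1082706451416), 0.20737771689891815)
grey [236. 175.] 135 [0.6769 0.1324 0.0461] ((675.375732421875, 133.1239776611328), (24.487411499023438, 31.884401321411133), 88.91468811035156)
grey [222. 215.] 876 [0.5815 0.1664 0.0471] ((579.441650390625, 167.03485107421875), (22.556121826171875, 220.38038635253906), 89.97152709960938)
grey [172. 194.] 64 [0.6335 0.2856 0.0425] ((633.1824340820312, 284.4615173339844), (9.827055931091309, 39.07545852661133), 89.51183319091797)
black [342. 177.] 35 [ 0.6685 -0.1175  0.0448] [ 0.664 -0.125  0.036] [ 0.673 -0.11   0.05 ]
black [236. 180.] 56 [0.665  0.1318 0.0458] [0.658 0.123 0.04 ] [0.673 0.141 0.052]
panel 188
[... 866 characters left out ...]
y [326. 286.] 1330 [ 0.5825 -0.1537  0.0435] ((578.1844482421875, -149.0382080078125), (223.66587829589844, 32.958778381347656), 0.28261709213256836)
grey [380. 299.] 130 [ 0.6826 -0.1201  0.043 ] ((682.0964965820312, -118.85065460205078), (28.359773635864258, 19.6800479888916), 88.75001525878906)
black [431. 229.] 50 [0.6639 0.1298 0.0425] [0.656 0.119 0.036] [0.672 0.142 0.047]
black [373. 295.] 42 [ 0.6673 -0.1194  0.0428] [ 0.663 -0.129  0.037] [ 0.671 -0.108  0.046]
panel 428 0.0397 ((529.869140625, 14.611770629882812), (295.0693359375, 109.10955810546875), 89.30012512207031)
box 8341 ((580.7767333984375, 10.026473999023438), (242.30282592773438, 340.6817626953125), 0.26475659012794495)
```

View pics/c1.png

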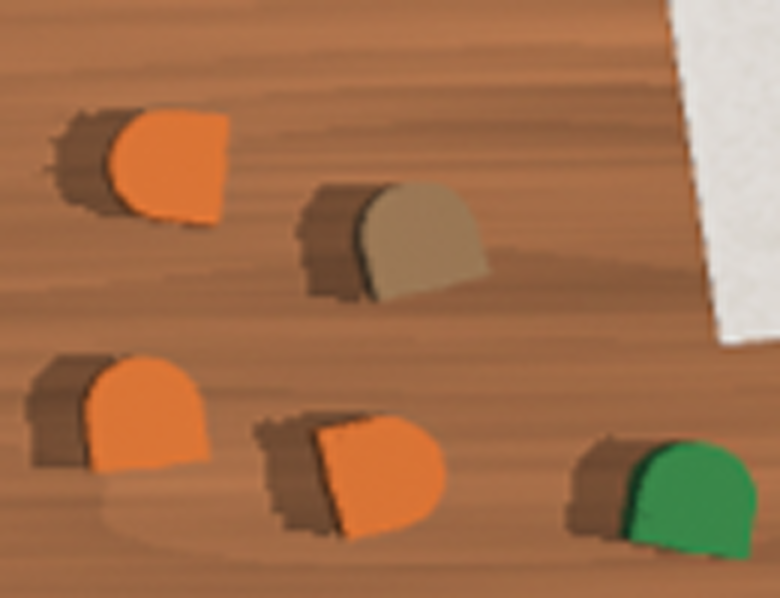

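The crop shows the brown pad's flat edge running from (375,300) to (488,270), so its yaw is about +13°. That puts its origin near (0.455, -0.346). I'll move over it at height.

Request:
{"method": "arm_command", "body": {
  "twist": [
    [0,0,-0.41],
    [0,0,-0.41],
    [0,0,-0.41],
    [0,0,-0.41],
    [0,0,-0.41],
    [0,0,-0.41],
    [0,0,-0.41],
    [0,0,-0.41]
  ],
  "slide": [
    [0.3,-0.9,0],
    [0.3,-0.9,0],
    [0.3,-0.9,0],
    [0.3,-0.9,0],
    [0.3,-0.9,0],
    [0.3,-0.9,0],
    [0.3,-0.9,0],
    [0.3,-0.9,0]
  ],
  "fingers": [0.85,0.85,0.85,0.85,0.85,0.85,0.85,0.85],
  "newtons": 30
}}

```text
clock: 1.1
position: [0.337, 0.0914, 0.2313]
tcp_rot: [3.141, 0.0, 1.518]
force: [0.4, 0.6, 0.4]
grip_width: 0.0727
grasp_force: 0.0
```

Request:
{"method": "arm_command", "body": {
  "twist": [
    [0,0,-0.412],
    [0,0,-0.412],
    [0,0,-0.412],
    [0,0,-0.412],
    [0,0,-0.412],
    [0,0,-0.412],
    [0,0,-0.412],
    [0,0,-0.412]
  ],
  "slide": [
    [0.22,-0.88,0],
    [0.22,-0.88,0],
    [0.22,-0.88,0],
    [0.22,-0.88,0],
    [0.22,-0.88,0],
    [0.22,-0.88,0],
    [0.22,-0.88,0],
    [0.22,-0.88,0]
  ],
  "fingers": [0.85,0.85,0.85,0.85,0.85,0.85,0.85,0.85]
}}

```text
clock: 2.1
position: [0.4465, -0.3493, 0.2303]
tcp_rot: [-3.141, 0.001, 0.225]
force: [0.7, 0.1, 0.8]
grip_width: 0.0724
grasp_force: 0.0
```

```bash
cat > w.py <<'E'
from h import *
from scipy.spatial.transform import Rotation as Ro
def wcloud():
    s,im,d,p=cam('wrist'); T=np.array(p['tool_from_camera']); v,u=np.mgrid[:480,:640]
    c=np.stack([(u-p['cx'])/p['fx']*d,(v-p['cy'])/p['fy']*d,d],-1)
    R=Ro.from_euler('xyz',s['tcp_rot']).as_matrix()
    return s,im,d,(c@T[:3,:3].T+T[:3,3])@R.T+s['position']
E
python3 - <<'E'
from w import *
s,im,d,W=wcloud(); print(s['position'].round(4),s['tcp_rot'].round(4),s['grip_width'],s['clock'])
cv2.imwrite('pics/w1.png',im[:,:,::-1])
m=(np.abs(W[...,:2]-[.455,-.346]).max(-1)<.04)&(W[...,2]>.012)&(W[...,2]<.035)
P=W[m];print(len(P),np.median(P[:,2]),cv2.minAreaRect((P[:,:2]*1000).astype(np.float32)),P[:,:2].mean(0))
E
```

```text
[ 0.4465 -0.3493  0.2303] [-3.1409e+00  7.0000e-04  2.2450e-01] 0.0724126677167305 2.1
1886 0.02113754271477475 ((453.07098388671875, -344.9782409667969), (46.01054763793945, 45.291866302490234), 13.834149360656738) [ 0.45251399 -0.34556505]
```

View pics/w1.png

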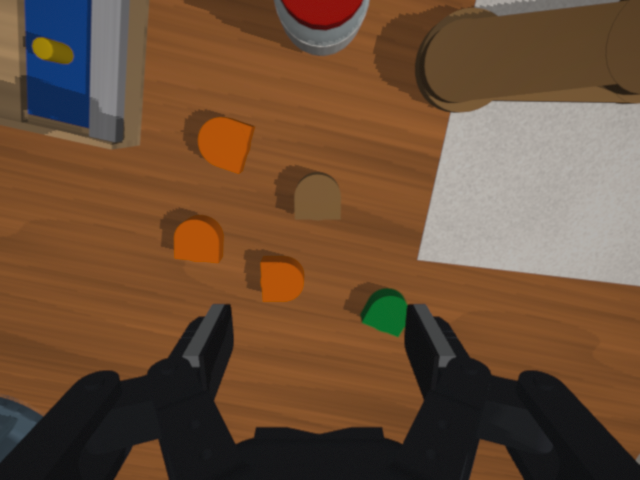

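The wrist view shows the pad upright at (317,197), square to the fingers. Its origin is at (0.453, -0.345) and its top is at 21 mm. Next I'll descend and grip.

Request:
{"method": "arm_command", "body": {
  "twist": [
    [0,0,0.004],
    [0,0,0.004],
    [0,0,0.004],
    [0,0,0.004],
    [0,0,0.004],
    [0,0,0.004]
  ],
  "slide": [
    [-0.003,0.004,-0.12],
    [-0.003,0.004,-0.24],
    [-0.003,0.004,-0.36],
    [-0.003,0.004,-0.42],
    [-0.003,0.004,-0.456],
    [-0.003,0.004,-0.456]
  ],
  "fingers": [0.85,0.85,0.85,0.85,0.85,0.85]
}}

```text
clock: 2.9
position: [0.4449, -0.3428, 0.0028]
tcp_rot: [-3.14, 0.001, 0.242]
force: [0.2, 0.1, -0.0]
grip_width: 0.0727
grasp_force: 0.0
```

Request:
{"method": "arm_command", "body": {
  "twist": [
    [0,0,0],
    [0,0,0],
    [0,0,0],
    [0,0,0]
  ],
  "slide": [
    [0,0,0],
    [0,0,0],
    [0,0,0],
    [0,0,0]
  ],
  "fingers": [0.3,0.3,0.3,0.3],
  "newtons": 30
}}

```text
clock: 3.4
position: [0.4464, -0.3454, 0.0053]
tcp_rot: [3.138, -0.002, 0.241]
force: [-0.2, 1.3, 7.2]
grip_width: 0.0453
grasp_force: 31.7
```

Request:
{"method": "arm_command", "body": {
  "twist": [
    [0,0,0],
    [0,0,0],
    [0,0,0],
    [0,0,0]
  ],
  "slide": [
    [0,0,0.1],
    [0,0,0.2],
    [0,0,0.3],
    [0,0,0.3]
  ],
  "fingers": [0.3,0.3,0.3,0.3]
}}

```text
clock: 3.9
position: [0.4476, -0.3469, 0.1591]
tcp_rot: [3.132, -0.005, 0.241]
force: [0.8, 0.1, -0.7]
grip_width: 0.0451
grasp_force: 31.2
```

Request:
{"method": "arm_command", "body": {
  "twist": [
    [0,0,-0.075],
    [0,0,-0.075],
    [0,0,-0.075],
    [0,0,-0.075],
    [0,0,-0.075],
    [0,0,-0.075],
    [0,0,-0.075],
    [0,0,-0.075]
  ],
  "slide": [
    [0.36,0.71,0],
    [0.36,0.71,0],
    [0.36,0.71,0],
    [0.36,0.71,0],
    [0.36,0.71,0],
    [0.36,0.71,0],
    [0.36,0.71,0],
    [0.36,0.71,0]
  ],
  "fingers": [0.3,0.3,0.3,0.3,0.3,0.3,0.3,0.3]
}}

```text
clock: 4.9
position: [0.625, 0.013, 0.152]
tcp_rot: [-3.141, 0.002, 0.009]
force: [-1.5, -0.3, -0.7]
grip_width: 0.0453
grasp_force: 31.1
```

```bash
python3 - <<'E'
from w import *
s,im,d,W=wcloud(); print(s['position'].round(4),s['tcp_rot'].round(4),s['grip_width'],s['clock'],s['force'])
cv2.imwrite('pics/w2.png',im[:,:,::-1])
for u,v in((220,240),(420,240)): print(W[v,u])
E
```

```text
[0.625 0.013 0.152] [-3.1412e+00  1.6000e-03  8.8000e-03] 0.04525415301212251 4.9 [-1.52332771 -0.3188055  -0.68046615]
[0.61580799 0.09001316 0.02728255]
[ 0.6172162  -0.06585265  0.02732939]
```

View pics/w2.png

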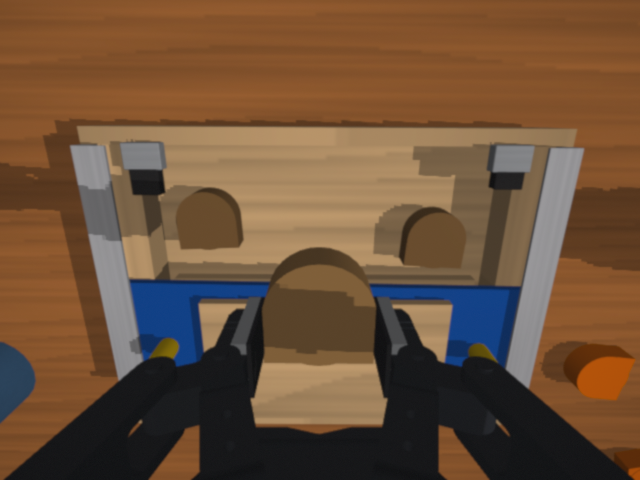

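The pad is held level in front of the panel. The tray pads are at (209,218) and (433,236), i.e. y of about +0.098 and -0.076. I'll lower it midway between them.

Request:
{"method": "arm_command", "body": {
  "twist": [
    [0,0,0],
    [0,0,0],
    [0,0,0],
    [0,0,0],
    [0,0,0]
  ],
  "slide": [
    [0.012,-0.004,-0.1],
    [0.012,-0.004,-0.18],
    [0.012,-0.004,-0.24],
    [0.012,-0.004,-0.26],
    [0.012,-0.004,-0.26]
  ],
  "fingers": [0.3,0.3,0.3,0.3,0.3]
}}

```text
clock: 5.58
position: [0.6307, 0.0079, 0.023]
tcp_rot: [-3.142, 0.001, 0.004]
force: [0.8, 0.5, 0.3]
grip_width: 0.0453
grasp_force: 31.1
```

Request:
{"method": "arm_command", "body": {
  "twist": [
    [0,0,0],
    [0,0,0],
    [0,0,0],
    [0,0,0]
  ],
  "slide": [
    [0,0,-0.01],
    [0,0,-0.018],
    [0,0,-0.023],
    [0,0,-0.023]
  ],
  "fingers": [0.3,0.3,0.3,0.3]
}}

```text
clock: 6.08
position: [0.6312, 0.0089, 0.0118]
tcp_rot: [-3.142, 0.0, 0.006]
force: [0.4, 0.3, 0.0]
grip_width: 0.0452
grasp_force: 31.1
```

Request:
{"method": "arm_command", "body": {
  "twist": [
    [0,0,0],
    [0,0,0],
    [0,0,0]
  ],
  "slide": [
    [0,0,-0.002],
    [0,0,-0.004],
    [0,0,-0.004]
  ],
  "fingers": [0.3,0.3,0.3]
}}

```text
clock: 6.45
position: [0.6321, 0.0088, 0.0114]
tcp_rot: [3.141, -0.002, 0.006]
force: [-1.8, 1.1, 8.1]
grip_width: 0.0455
grasp_force: 32.0
```

Contact: +8 N upward. I'll release a little and rise.

Request:
{"method": "arm_command", "body": {
  "twist": [
    [0,0,0],
    [0,0,0],
    [0,0,0]
  ],
  "slide": [
    [0,0,0.003],
    [0,0,0.003],
    [0,0,0.003]
  ],
  "fingers": [0.72,0.72,0.72]
}}

```text
clock: 6.82
position: [0.6311, 0.0089, 0.0111]
tcp_rot: [-3.142, 0.0, 0.005]
force: [-0.1, 0.4, -1.1]
grip_width: 0.0614
grasp_force: 0.0
```

Request:
{"method": "arm_command", "body": {
  "twist": [
    [0,0,0],
    [0,0,0],
    [0,0,0],
    [0,0,0],
    [0,0,0]
  ],
  "slide": [
    [0,0,0.04],
    [0,0,0.12],
    [0,0,0.2],
    [0,0,0.26],
    [0,0,0.26]
  ],
  "fingers": [0.72,0.72,0,0,0]
}}

```text
clock: 7.45
position: [0.6338, 0.0085, 0.1461]
tcp_rot: [3.14, -0.008, 0.006]
force: [-0.8, -1.1, -0.6]
grip_width: 0.007
grasp_force: 0.0
```

```bash
python3 - <<'E'
from w import *
s,im,d,W=wcloud(); print(s['position'].round(4),s['tcp_rot'].round(4),s['grip_width'],s['clock'],s['force'])
cv2.imwrite('pics/w3.png',im[:,:,::-1]); np.savez('w3.npz',im=im,W=W)
for nm,S in(('hsv',cv2.cvtColor(im,cv2.COLOR_RGB2HSV)),):
    for lo,hi in((.055,.075),):
        y=(S[...,0]>20)&(S[...,0]<32)&(S[...,1]>190)&(W[...,2]>.045)
        k,l,st,ce=cv2.connectedComponentsWithStats(y.astype(np.uint8))
        for i in range(1,k):
            if st[i,4]>20: Q=W[l==i];print('yel',ce[i],st[i,4],Q.mean(0).round(4),Q.min(0).round(4),Q.max(0).round(4))
E
```

```text
[0.6338 0.0085 0.1461] [ 3.1402 -0.0076  0.0055] 0.007020841453859254 7.45 [-0.80361774 -1.11946295 -0.5952076 ]
yel [154.30473373 372.57544379] 676 [0.5366 0.1299 0.0645] [0.5237 0.0092 0.0453] [0.7151 0.1404 0.2904]
yel [479.88054608 375.14163823] 586 [ 0.5348 -0.1125  0.0637] [ 0.5236 -0.1229  0.0456] [0.7151 0.0092 0.2904]
```

View pics/w3.png

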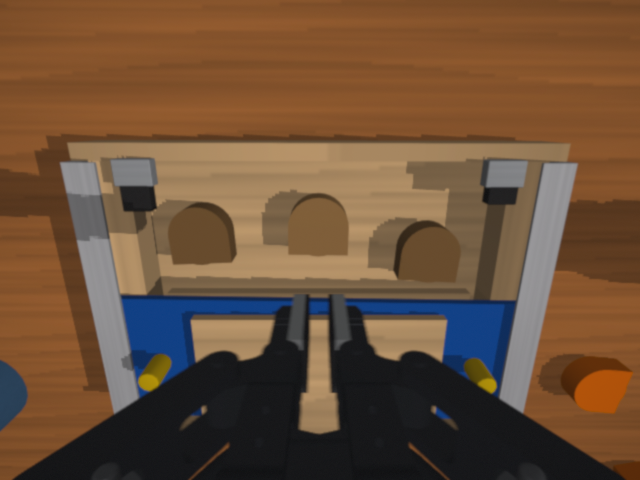

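The pad lies flat in the middle at (318,225), between its neighbours, and both knobs are clear. I'll go behind the left knob with the fingers shut.

Request:
{"method": "arm_command", "body": {
  "twist": [
    [0,0,0],
    [0,0,0],
    [0,0,0],
    [0,0,0],
    [0,0,0],
    [0,0,0],
    [0,0,0],
    [0,0,0]
  ],
  "slide": [
    [-0.13,0.12,0],
    [-0.266,0.246,0],
    [-0.266,0.246,-0.04],
    [-0.266,0.246,-0.08],
    [-0.266,0.246,-0.12],
    [-0.266,0.246,-0.14],
    [-0.266,0.246,-0.14],
    [-0.266,0.246,-0.14]
  ],
  "fingers": [0,0,0,0,0,0,0,0]
}}

```text
clock: 8.5
position: [0.4987, 0.1317, 0.0717]
tcp_rot: [-3.142, -0.001, 0.005]
force: [0.6, 0.2, 0.4]
grip_width: -0.0
grasp_force: 0.0
```

```bash
python3 - <<'E'
from w import *
s,im,d,W=wcloud(); print(s['position'].round(4),s['tcp_rot'].round(4),s['grip_width'],s['clock'],s['force'])
cv2.imwrite('pics/w4.png',im[:,:,::-1])
pt=camera_params('top');F=np.load('top.npz')
R=np.array(pt['R']);t=np.array(pt['t'])
y=F['im'][225:245,220:360].astype(int);m=(y[...,0]-y[...,2]>90)&(y[...,1]>y[...,2]+60)&(y[...,0]>170)
k,l,st,ce=cv2.connectedComponentsWithStats(m.astype(np.uint8))
for i in range(1,k):
    if st[i,4]<100 and st[i,4]>3:
        u,v=ce[i]+[220,225]; r=R.T@np.array([(u-pt['cx'])/pt['fx'],(v-pt['cy'])/pt['fy'],1]);o=-R.T@t; print((u,v),st[i,4],(o+r*(.068-o[2])/r[2]).round(4))
E
```

```text
[0.4987 0.1317 0.0717] [-3.1416e+00 -6.0000e-04  5.0000e-03] -4.7877205337202674e-05 8.5 [0.64968126 0.15310729 0.37494016]
(np.float64(235.2258064516129), np.float64(234.80645161290323)) 31 [0.5332 0.132  0.068 ]
(np.float64(343.58620689655174), np.float64(234.27586206896552)) 29 [ 0.5307 -0.1173  0.068 ]
```

View pics/w4.png

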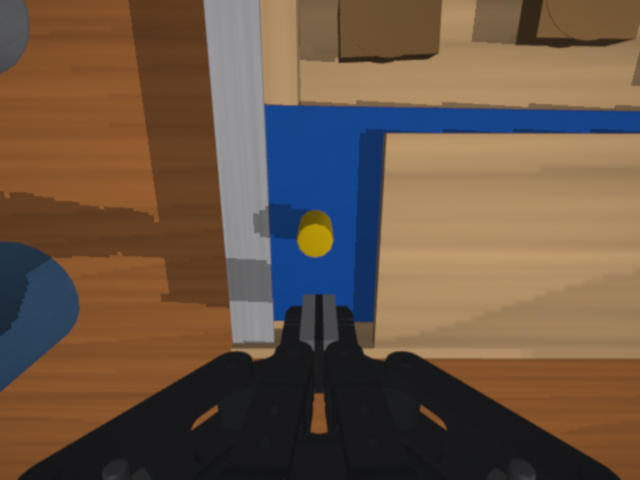

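The knob, at (315,233), is straight ahead of the shut fingers at (320,310). I'll lower the fingers and creep forward.

Request:
{"method": "arm_command", "body": {
  "twist": [
    [0,0,0],
    [0,0,0],
    [0,0,0],
    [0,0,0],
    [0,0,0],
    [0,0,0],
    [0,0,0],
    [0,0,0]
  ],
  "slide": [
    [0,0,-0.02],
    [0,0,-0.04],
    [0.008,0,-0.04],
    [0.016,0,-0.04],
    [0.022,0,-0.04],
    [0.026,0,-0.04],
    [0.03,0,-0.04],
    [0.034,0,-0.04]
  ],
  "fingers": [0,0,0,0,0,0,0,0]
}}

```text
clock: 9.55
position: [0.5149, 0.1319, 0.0512]
tcp_rot: [3.142, 0.001, 0.005]
force: [-2.3, -0.7, 1.1]
grip_width: 0.0001
grasp_force: 1.1
```

Request:
{"method": "arm_command", "body": {
  "twist": [
    [0,0,0],
    [0,0,0],
    [0,0,0],
    [0,0,0]
  ],
  "slide": [
    [0.004,0,0],
    [0.008,0,0],
    [0.012,0,0],
    [0.016,0,0]
  ],
  "fingers": [0,0,0,0]
}}

```text
clock: 10.05
position: [0.5233, 0.1318, 0.0512]
tcp_rot: [3.142, 0.0, 0.005]
force: [-2.6, -0.2, 0.5]
grip_width: -0.0002
grasp_force: 0.9
```

Request:
{"method": "arm_command", "body": {
  "twist": [
    [0,0,0],
    [0,0,0],
    [0,0,0],
    [0,0,0],
    [0,0,0],
    [0,0,0],
    [0,0,0],
    [0,0,0]
  ],
  "slide": [
    [-0.02,0,0.03],
    [-0.046,-0.1,0.05],
    [-0.046,-0.22,0.05],
    [-0.046,-0.345,0.05],
    [-0.046,-0.47,0.05],
    [-0.046,-0.498,0.05],
    [-0.046,-0.498,0.02],
    [-0.046,-0.498,0]
  ],
  "fingers": [0,0,0,0,0,0,0,0]
}}

```text
clock: 11.05
position: [0.4995, -0.1154, 0.0497]
tcp_rot: [-3.14, 0.002, 0.007]
force: [-0.7, -0.2, -1.3]
grip_width: 0.0
grasp_force: 0.0
```

Request:
{"method": "arm_command", "body": {
  "twist": [
    [0,0,0],
    [0,0,0],
    [0,0,0],
    [0,0,0],
    [0,0,0],
    [0,0,0]
  ],
  "slide": [
    [0.006,0,0],
    [0.012,0,0],
    [0.018,0,0],
    [0.022,0,0],
    [0.026,0,0],
    [0.03,0,0]
  ],
  "fingers": [0,0,0,0,0,0]
}}

```text
clock: 11.8
position: [0.5152, -0.1172, 0.0513]
tcp_rot: [-3.142, 0.0, 0.005]
force: [-2.3, -0.3, 1.7]
grip_width: -0.0
grasp_force: 1.1
```

Request:
{"method": "arm_command", "body": {
  "twist": [
    [0,0,0],
    [0,0,0],
    [0,0,0],
    [0,0,0]
  ],
  "slide": [
    [0.005,0,0],
    [0.01,0,0],
    [0.015,0,0],
    [0.02,0,0]
  ],
  "fingers": [0,0,0,0]
}}

```text
clock: 12.3
position: [0.5254, -0.1172, 0.0513]
tcp_rot: [3.142, -0.0, 0.005]
force: [-3.0, -1.2, 1.0]
grip_width: 0.0
grasp_force: 1.1
```

Request:
{"method": "arm_command", "body": {
  "twist": [
    [0,0,0],
    [0,0,0],
    [0,0,0],
    [0,0,0]
  ],
  "slide": [
    [0.005,0,0],
    [0.01,0,0],
    [0.015,0,0],
    [0.018,0,0]
  ],
  "fingers": [0,0,0,0]
}}

```text
clock: 12.8
position: [0.5344, -0.1171, 0.0513]
tcp_rot: [-3.142, 0.0, 0.005]
force: [-1.9, -0.1, 1.3]
grip_width: 0.0
grasp_force: 1.1
```

Request:
{"method": "arm_command", "body": {
  "twist": [
    [0,0,0],
    [0,0,0],
    [0,0,0],
    [0,0,0],
    [0,0,0],
    [0,0,0],
    [0,0,0],
    [0,0,0]
  ],
  "slide": [
    [-0.02,0,0.03],
    [-0.042,0.1,0.05],
    [-0.042,0.22,0.05],
    [-0.042,0.345,0.05],
    [-0.042,0.47,0.05],
    [-0.042,0.498,0.05],
    [-0.042,0.498,0.02],
    [-0.042,0.498,0]
  ],
  "fingers": [0,0,0,0,0,0,0,0]
}}

```text
clock: 13.8
position: [0.5129, 0.1305, 0.0498]
tcp_rot: [3.141, 0.001, 0.004]
force: [0.7, 0.6, -0.6]
grip_width: 0.0
grasp_force: 0.0
```

Request:
{"method": "arm_command", "body": {
  "twist": [
    [0,0,0],
    [0,0,0],
    [0,0,0],
    [0,0,0],
    [0,0,0],
    [0,0,0],
    [0,0,0]
  ],
  "slide": [
    [0.006,0,0],
    [0.012,0,0],
    [0.018,0,0],
    [0.024,0,0],
    [0.03,0,0],
    [0.035,0,0],
    [0.04,0,0]
  ],
  "fingers": [0,0,0,0,0,0,0]
}}

```text
clock: 14.68
position: [0.5332, 0.1319, 0.0512]
tcp_rot: [-3.142, 0.0, 0.006]
force: [-1.7, -0.4, 1.0]
grip_width: -0.0002
grasp_force: 1.1
```

Request:
{"method": "arm_command", "body": {
  "twist": [
    [0,0,0],
    [0,0,0],
    [0,0,0],
    [0,0,0]
  ],
  "slide": [
    [0.005,0,0],
    [0.01,0,0],
    [0.015,0,0],
    [0.02,0,0]
  ],
  "fingers": [0,0,0,0]
}}

```text
clock: 15.18
position: [0.5434, 0.1318, 0.0512]
tcp_rot: [-3.142, 0.0, 0.005]
force: [-3.0, -0.0, 0.9]
grip_width: 0.0002
grasp_force: 1.0
```

Request:
{"method": "arm_command", "body": {
  "twist": [
    [0,0,0],
    [0,0,0],
    [0,0,0],
    [0,0,0],
    [0,0,0],
    [0,0,0],
    [0,0,0],
    [0,0,0]
  ],
  "slide": [
    [-0.02,0,0.03],
    [-0.04,-0.1,0.05],
    [-0.04,-0.22,0.05],
    [-0.04,-0.345,0.05],
    [-0.04,-0.47,0.05],
    [-0.04,-0.498,0.05],
    [-0.04,-0.498,0.02],
    [-0.04,-0.498,0]
  ],
  "fingers": [0,0,0,0,0,0,0,0]
}}

```text
clock: 16.18
position: [0.5225, -0.1155, 0.0497]
tcp_rot: [-3.14, 0.002, 0.006]
force: [-1.2, -0.4, -0.5]
grip_width: 0.0001
grasp_force: 0.0
```

Request:
{"method": "arm_command", "body": {
  "twist": [
    [0,0,0],
    [0,0,0],
    [0,0,0],
    [0,0,0],
    [0,0,0],
    [0,0,0],
    [0,0,0]
  ],
  "slide": [
    [0.006,0,0],
    [0.012,0,0],
    [0.018,0,0],
    [0.024,0,0],
    [0.03,0,0],
    [0.035,0,0],
    [0.04,0,0]
  ],
  "fingers": [0,0,0,0,0,0,0]
}}

```text
clock: 17.05
position: [0.5431, -0.1172, 0.0512]
tcp_rot: [-3.141, 0.001, 0.005]
force: [-2.0, -0.7, 0.7]
grip_width: 0.0001
grasp_force: 1.1
```

Request:
{"method": "arm_command", "body": {
  "twist": [
    [0,0,0],
    [0,0,0],
    [0,0,0],
    [0,0,0]
  ],
  "slide": [
    [0.005,0,0],
    [0.01,0,0],
    [0.015,0,0],
    [0.02,0,0]
  ],
  "fingers": [0,0,0,0]
}}

```text
clock: 17.55
position: [0.5534, -0.1171, 0.0512]
tcp_rot: [-3.142, 0.0, 0.005]
force: [-2.5, 0.8, 1.4]
grip_width: -0.0002
grasp_force: 1.1
```

Request:
{"method": "arm_command", "body": {
  "twist": [
    [0,0,0],
    [0,0,0],
    [0,0,0],
    [0,0,0],
    [0,0,0],
    [0,0,0],
    [0,0,0],
    [0,0,0]
  ],
  "slide": [
    [-0.02,0,0.03],
    [-0.04,0.1,0.05],
    [-0.04,0.22,0.05],
    [-0.04,0.345,0.05],
    [-0.04,0.47,0.05],
    [-0.04,0.498,0.05],
    [-0.04,0.498,0.02],
    [-0.04,0.498,0]
  ],
  "fingers": [0,0,0,0,0,0,0,0]
}}

```text
clock: 18.55
position: [0.5329, 0.1304, 0.0498]
tcp_rot: [3.141, 0.001, 0.004]
force: [0.5, 0.1, -0.4]
grip_width: 0.0002
grasp_force: 0.0
```

Request:
{"method": "arm_command", "body": {
  "twist": [
    [0,0,0],
    [0,0,0],
    [0,0,0],
    [0,0,0],
    [0,0,0],
    [0,0,0],
    [0,0,0]
  ],
  "slide": [
    [0.006,0,0],
    [0.012,0,0],
    [0.018,0,0],
    [0.024,0,0],
    [0.03,0,0],
    [0.035,0,0],
    [0.04,0,0]
  ],
  "fingers": [0,0,0,0,0,0,0]
}}

```text
clock: 19.42
position: [0.5532, 0.132, 0.0512]
tcp_rot: [-3.142, 0.0, 0.006]
force: [-3.0, -0.9, 1.1]
grip_width: 0.0001
grasp_force: 1.1
```

Request:
{"method": "arm_command", "body": {
  "twist": [
    [0,0,0],
    [0,0,0],
    [0,0,0],
    [0,0,0]
  ],
  "slide": [
    [0.005,0,0],
    [0.01,0,0],
    [0.015,0,0],
    [0.02,0,0]
  ],
  "fingers": [0,0,0,0]
}}

```text
clock: 19.92
position: [0.5634, 0.1318, 0.0513]
tcp_rot: [-3.142, -0.0, 0.005]
force: [-1.9, -0.0, 0.6]
grip_width: 0.0004
grasp_force: 1.1
```

Request:
{"method": "arm_command", "body": {
  "twist": [
    [0,0,0],
    [0,0,0],
    [0,0,0],
    [0,0,0],
    [0,0,0],
    [0,0,0],
    [0,0,0],
    [0,0,0]
  ],
  "slide": [
    [-0.02,0,0.03],
    [-0.04,-0.1,0.05],
    [-0.04,-0.22,0.05],
    [-0.04,-0.345,0.05],
    [-0.04,-0.47,0.05],
    [-0.04,-0.498,0.05],
    [-0.04,-0.498,0.02],
    [-0.04,-0.498,0]
  ],
  "fingers": [0,0,0,0,0,0,0,0]
}}

```text
clock: 20.92
position: [0.5425, -0.1154, 0.0496]
tcp_rot: [-3.14, 0.002, 0.006]
force: [-0.3, 0.0, -0.2]
grip_width: 0.0002
grasp_force: 0.0
```

Request:
{"method": "arm_command", "body": {
  "twist": [
    [0,0,0],
    [0,0,0],
    [0,0,0],
    [0,0,0],
    [0,0,0],
    [0,0,0],
    [0,0,0]
  ],
  "slide": [
    [0.006,0,0],
    [0.012,0,0],
    [0.018,0,0],
    [0.024,0,0],
    [0.03,0,0],
    [0.035,0,0],
    [0.04,0,0]
  ],
  "fingers": [0,0,0,0,0,0,0]
}}

```text
clock: 21.8
position: [0.5632, -0.1172, 0.0512]
tcp_rot: [-3.142, 0.0, 0.005]
force: [-1.8, -0.9, 0.5]
grip_width: -0.0001
grasp_force: 1.1
```

Request:
{"method": "arm_command", "body": {
  "twist": [
    [0,0,0],
    [0,0,0],
    [0,0,0],
    [0,0,0]
  ],
  "slide": [
    [0.004,0,0],
    [0.008,0,0],
    [0.012,0,0],
    [0.016,0,0]
  ],
  "fingers": [0,0,0,0]
}}

```text
clock: 22.3
position: [0.5713, -0.1172, 0.0513]
tcp_rot: [-3.142, 0.0, 0.005]
force: [-1.7, 0.4, 0.9]
grip_width: 0.0
grasp_force: 1.1
```

Request:
{"method": "arm_command", "body": {
  "twist": [
    [0,0,0],
    [0,0,0],
    [0,0,0],
    [0,0,0],
    [0,0,0],
    [0,0,0],
    [0,0,0],
    [0,0,0]
  ],
  "slide": [
    [-0.02,0,0.03],
    [-0.036,0.1,0.05],
    [-0.036,0.22,0.05],
    [-0.036,0.345,0.05],
    [-0.036,0.47,0.05],
    [-0.036,0.498,0.05],
    [-0.036,0.498,0.02],
    [-0.036,0.498,0]
  ],
  "fingers": [0,0,0,0,0,0,0,0]
}}

```text
clock: 23.3
position: [0.5529, 0.1304, 0.0498]
tcp_rot: [3.141, 0.001, 0.004]
force: [-0.3, -0.4, 0.6]
grip_width: 0.0001
grasp_force: 0.0
```

Request:
{"method": "arm_command", "body": {
  "twist": [
    [0,0,0],
    [0,0,0],
    [0,0,0],
    [0,0,0],
    [0,0,0],
    [0,0,0],
    [0,0,0]
  ],
  "slide": [
    [0.006,0,0],
    [0.012,0,0],
    [0.018,0,0],
    [0.024,0,0],
    [0.03,0,0],
    [0.034,0,0],
    [0.038,0,0]
  ],
  "fingers": [0,0,0,0,0,0,0]
}}

```text
clock: 24.18
position: [0.5721, 0.132, 0.0512]
tcp_rot: [-3.142, 0.0, 0.006]
force: [-2.2, 0.6, 2.1]
grip_width: -0.0002
grasp_force: 1.1
```

Request:
{"method": "arm_command", "body": {
  "twist": [
    [0,0,0],
    [0,0,0],
    [0,0,0]
  ],
  "slide": [
    [0.004,0,0],
    [0.008,0,0],
    [0.012,0,0]
  ],
  "fingers": [0,0,0]
}}

```text
clock: 24.55
position: [0.5783, 0.1319, 0.0513]
tcp_rot: [-3.142, 0.0, 0.005]
force: [-1.9, -0.1, 1.0]
grip_width: -0.0003
grasp_force: 1.1
```

Request:
{"method": "arm_command", "body": {
  "twist": [
    [0,0,0],
    [0,0,0],
    [0,0,0],
    [0,0,0],
    [0,0,0],
    [0,0,0],
    [0,0,0],
    [0,0,0]
  ],
  "slide": [
    [-0.02,0,0.03],
    [-0.036,-0.1,0.05],
    [-0.036,-0.22,0.05],
    [-0.036,-0.345,0.05],
    [-0.036,-0.47,0.05],
    [-0.036,-0.498,0.05],
    [-0.036,-0.498,0.02],
    [-0.036,-0.498,0]
  ],
  "fingers": [0,0,0,0,0,0,0,0]
}}

```text
clock: 25.55
position: [0.5595, -0.1154, 0.0496]
tcp_rot: [-3.14, 0.002, 0.006]
force: [0.2, 0.4, -0.2]
grip_width: -0.0002
grasp_force: 0.0
```

Request:
{"method": "arm_command", "body": {
  "twist": [
    [0,0,0],
    [0,0,0],
    [0,0,0],
    [0,0,0],
    [0,0,0],
    [0,0,0]
  ],
  "slide": [
    [0.006,0,0],
    [0.012,0,0],
    [0.018,0,0],
    [0.024,0,0],
    [0.03,0,0],
    [0.034,0,0]
  ],
  "fingers": [0,0,0,0,0,0]
}}

```text
clock: 26.3
position: [0.5772, -0.1172, 0.0513]
tcp_rot: [-3.142, 0.001, 0.005]
force: [-2.1, -0.4, 0.8]
grip_width: 0.0001
grasp_force: 1.1
```

Request:
{"method": "arm_command", "body": {
  "twist": [
    [0,0,0],
    [0,0,0],
    [0,0,0]
  ],
  "slide": [
    [0.003,0,0],
    [0.006,0,0],
    [0.009,0,0]
  ],
  "fingers": [0,0,0]
}}

```text
clock: 26.68
position: [0.5817, -0.1172, 0.0512]
tcp_rot: [-3.142, 0.0, 0.005]
force: [-1.3, -0.3, 0.1]
grip_width: -0.0002
grasp_force: 1.1
```

Now I'll feel for the left bumper in fine steps.

Request:
{"method": "arm_command", "body": {
  "twist": [
    [0,0,0],
    [0,0,0],
    [0,0,0],
    [0,0,0],
    [0,0,0],
    [0,0,0],
    [0,0,0],
    [0,0,0]
  ],
  "slide": [
    [-0.02,0,0.03],
    [-0.028,0.1,0.05],
    [-0.028,0.22,0.05],
    [-0.028,0.345,0.05],
    [-0.028,0.47,0.05],
    [-0.028,0.498,0.05],
    [-0.028,0.498,0.02],
    [-0.028,0.498,0]
  ],
  "fingers": [0,0,0,0,0,0,0,0]
}}

```text
clock: 27.68
position: [0.5674, 0.1305, 0.0498]
tcp_rot: [3.141, 0.001, 0.004]
force: [-0.9, -0.1, -0.2]
grip_width: -0.0002
grasp_force: 0.0
```

Request:
{"method": "arm_command", "body": {
  "twist": [
    [0,0,0],
    [0,0,0],
    [0,0,0],
    [0,0,0],
    [0,0,0],
    [0,0,0]
  ],
  "slide": [
    [0.006,0,0],
    [0.012,0,0],
    [0.018,0,0],
    [0.021,0,0],
    [0.024,0,0],
    [0.027,0,0]
  ],
  "fingers": [0,0,0,0,0,0]
}}

```text
clock: 28.42
position: [0.5808, 0.132, 0.0512]
tcp_rot: [3.142, 0.001, 0.006]
force: [-2.4, 0.5, 1.3]
grip_width: -0.0001
grasp_force: 1.1
```

Request:
{"method": "arm_command", "body": {
  "twist": [
    [0,0,0],
    [0,0,0]
  ],
  "slide": [
    [0.003,0,0],
    [0.005,0,0]
  ],
  "fingers": [0,0]
}}

```text
clock: 28.68
position: [0.581, 0.1322, 0.0505]
tcp_rot: [-3.141, 0.006, 0.006]
force: [-10.7, 0.8, 4.8]
grip_width: -0.0
grasp_force: 5.6
```

The left bumper is met at 0.581. I'll hold the press.

Request:
{"method": "arm_command", "body": {
  "twist": [
    [0,0,0],
    [0,0,0]
  ],
  "slide": [
    [0,0,0],
    [0,0,0]
  ],
  "fingers": [0,0]
}}

```text
clock: 28.92
position: [0.581, 0.1322, 0.0505]
tcp_rot: [-3.142, 0.006, 0.006]
force: [-9.0, 0.3, 5.0]
grip_width: 0.0001
grasp_force: 4.7
```

Request:
{"method": "arm_command", "body": {
  "twist": [
    [0,0,0],
    [0,0,0],
    [0,0,0]
  ],
  "slide": [
    [0,0,0],
    [0,0,0],
    [0,0,0]
  ],
  "fingers": [0,0,0]
}}

```text
clock: 29.3
position: [0.581, 0.1322, 0.0505]
tcp_rot: [-3.142, 0.006, 0.006]
force: [-10.1, 0.1, 4.4]
grip_width: 0.0
grasp_force: 4.7
```

Request:
{"method": "arm_command", "body": {
  "twist": [
    [0,0,0],
    [0,0,0],
    [0,0,0],
    [0,0,0]
  ],
  "slide": [
    [0.0006,0,0],
    [0.0006,0,0],
    [0.0006,0,0],
    [0.0006,0,0]
  ],
  "fingers": [0,0,0,0]
}}

```text
clock: 29.8
position: [0.581, 0.1322, 0.0505]
tcp_rot: [3.142, 0.007, 0.006]
force: [-11.2, 1.3, 5.7]
grip_width: -0.0001
grasp_force: 5.3
```

Request:
{"method": "arm_command", "body": {
  "twist": [
    [0,0,0],
    [0,0,0],
    [0,0,0],
    [0,0,0],
    [0,0,0],
    [0,0,0],
    [0,0,0],
    [0,0,0]
  ],
  "slide": [
    [-0.02,0,0.01],
    [-0.024,-0.1,0.05],
    [-0.024,-0.22,0.05],
    [-0.024,-0.345,0.05],
    [-0.024,-0.47,0.05],
    [-0.024,-0.498,0.05],
    [-0.024,-0.498,0.02],
    [-0.024,-0.498,0]
  ],
  "fingers": [0,0,0,0,0,0,0,0]
}}

```text
clock: 30.8
position: [0.5713, -0.1153, 0.0497]
tcp_rot: [-3.14, 0.002, 0.007]
force: [0.6, 0.2, 0.1]
grip_width: -0.0002
grasp_force: 0.0
```

Request:
{"method": "arm_command", "body": {
  "twist": [
    [0,0,0],
    [0,0,0],
    [0,0,0],
    [0,0,0],
    [0,0,0]
  ],
  "slide": [
    [0.006,0,0],
    [0.012,0,0],
    [0.016,0,0],
    [0.019,0,0],
    [0.022,0,0]
  ],
  "fingers": [0,0,0,0,0]
}}

```text
clock: 31.42
position: [0.5828, -0.1171, 0.0514]
tcp_rot: [-3.141, 0.001, 0.006]
force: [-3.0, 0.6, 0.6]
grip_width: -0.0005
grasp_force: 1.2
```

The left press held at about 11 N. Next I'll feel for the right bumper.

Request:
{"method": "arm_command", "body": {
  "twist": [
    [0,0,0],
    [0,0,0]
  ],
  "slide": [
    [0.002,0,0],
    [0.004,0,0]
  ],
  "fingers": [0,0]
}}

```text
clock: 31.68
position: [0.5849, -0.1172, 0.0513]
tcp_rot: [-3.142, 0.0, 0.005]
force: [-1.6, 0.4, 1.6]
grip_width: -0.0002
grasp_force: 1.1
```

Request:
{"method": "arm_command", "body": {
  "twist": [
    [0,0,0],
    [0,0,0]
  ],
  "slide": [
    [0.002,0,0],
    [0.002,0,0]
  ],
  "fingers": [0,0]
}}

```text
clock: 31.92
position: [0.5862, -0.1173, 0.0513]
tcp_rot: [3.141, -0.0, 0.005]
force: [-1.9, -0.4, 0.6]
grip_width: -0.0001
grasp_force: 0.8
```

Request:
{"method": "arm_command", "body": {
  "twist": [
    [0,0,0],
    [0,0,0]
  ],
  "slide": [
    [0.002,0,0],
    [0.004,0,0]
  ],
  "fingers": [0,0]
}}

```text
clock: 32.17
position: [0.587, -0.1171, 0.0511]
tcp_rot: [-3.141, 0.003, 0.006]
force: [-8.7, -0.2, 5.3]
grip_width: -0.0001
grasp_force: 4.1
```

Request:
{"method": "arm_command", "body": {
  "twist": [
    [0,0,0],
    [0,0,0]
  ],
  "slide": [
    [0.002,0,0],
    [0.002,0,0]
  ],
  "fingers": [0,0]
}}

```text
clock: 32.42
position: [0.587, -0.117, 0.0508]
tcp_rot: [-3.141, 0.005, 0.006]
force: [-8.9, -0.6, 5.1]
grip_width: -0.0001
grasp_force: 4.8
```

Request:
{"method": "arm_command", "body": {
  "twist": [
    [0,0,0],
    [0,0,0],
    [0,0,0],
    [0,0,0],
    [0,0,0],
    [0,0,0]
  ],
  "slide": [
    [0.0008,0,0],
    [0.0008,0,0],
    [0.0008,0,0],
    [0.0008,0,0],
    [0.0008,0,0],
    [0.0008,0,0]
  ],
  "fingers": [0,0,0,0,0,0]
}}

```text
clock: 33.17
position: [0.5871, -0.117, 0.0508]
tcp_rot: [-3.141, 0.005, 0.006]
force: [-10.6, -1.7, 6.9]
grip_width: 0.0004
grasp_force: 5.5
```

Request:
{"method": "arm_command", "body": {
  "twist": [
    [0,0,0],
    [0,0,0],
    [0,0,0],
    [0,0,0]
  ],
  "slide": [
    [-0.02,0,0],
    [-0.04,0,0.04],
    [-0.06,0,0.14],
    [-0.08,0,0.24]
  ],
  "fingers": [0,0,0,0]
}}

```text
clock: 33.67
position: [0.5492, -0.117, 0.1724]
tcp_rot: [-3.141, -0.001, 0.005]
force: [-0.1, 1.3, -0.1]
grip_width: -0.0003
grasp_force: 0.0
```

```bash
python3 - <<'E'
from h import *
for n in('top','scene'):
    s,im,d,p=cam(n);W=cloud(p,d);h=cv2.cvtColor(im,cv2.COLOR_RGB2HSV)
    for y0 in(.132,-.1175):
        for nm,m in(('blue',(h[...,0]>100)&(h[...,0]<125)&(h[...,1]>150)&(h[...,2]>70)),('black',(h[...,2]<50)&(h[...,1]<90))):
            Q=W[m&(abs(W[...,1]-y0)<.009)&(abs(W[...,0]-.62)<.09)&(W[...,2]>.035)&(W[...,2]<.056)]
            if len(Q):print(n,y0,nm,len(Q),np.percentile(Q[:,0],[2,50,98]).round(4))
    cv2.imwrite(f'pics/{n}2.png',im[:,:,::-1])
im=cv2.imread('pics/scene2.png')[170:340,250:480];cv2.imwrite('pics/c2.png',cv2.resize(im,None,fx=3.4,fy=3.4))
E
```

```text
top 0.132 blue 295 [0.5491 0.594  0.6554]
top 0.132 black 52 [0.6575 0.6651 0.6723]
scene 0.132 blue 130 [0.5482 0.6246 0.6516]
scene 0.132 black 14 [0.6608 0.6665 0.6699]
scene -0.1175 blue 191 [0.5544 0.6307 0.6575]
scene -0.1175 black 6 [0.6708 0.6713 0.6719]
```

View pics/c2.png

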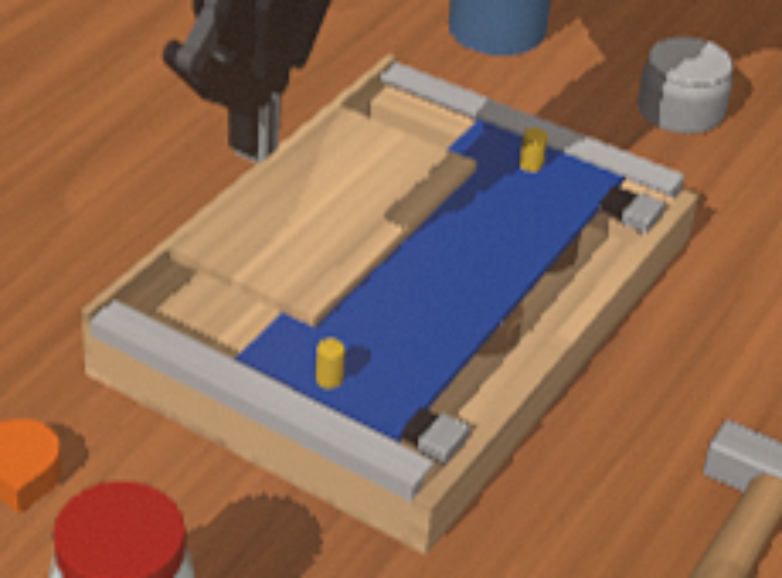

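The picture shows both panel ends at their black rubbers, at about (612,200) and (415,430), with the pad beneath. The left end may have slipped back slightly during the right press, so I'll touch it gently to check.

Request:
{"method": "arm_command", "body": {
  "twist": [
    [0,0,0],
    [0,0,0],
    [0,0,0],
    [0,0,0],
    [0,0,0],
    [0,0,0],
    [0,0,0],
    [0,0,0]
  ],
  "slide": [
    [0.038,0.12,0],
    [0.038,0.24,0],
    [0.038,0.36,0],
    [0.038,0.48,-0.04],
    [0.038,0.498,-0.12],
    [0.038,0.498,-0.2],
    [0.038,0.498,-0.24],
    [0.038,0.498,-0.24]
  ],
  "fingers": [0,0,0,0,0,0,0,0]
}}

```text
clock: 34.78
position: [0.5674, 0.1316, 0.0498]
tcp_rot: [-3.141, 0.003, 0.005]
force: [0.2, 0.8, -0.1]
grip_width: -0.0001
grasp_force: 0.0
```

Request:
{"method": "arm_command", "body": {
  "twist": [
    [0,0,0],
    [0,0,0],
    [0,0,0],
    [0,0,0]
  ],
  "slide": [
    [0.006,0,0],
    [0.012,0,0],
    [0.018,0,0],
    [0.02,0,0]
  ],
  "fingers": [0,0,0,0]
}}

```text
clock: 35.28
position: [0.5791, 0.1318, 0.0519]
tcp_rot: [-3.142, -0.001, 0.005]
force: [-0.0, -0.2, 0.7]
grip_width: -0.0001
grasp_force: 0.0
```

Request:
{"method": "arm_command", "body": {
  "twist": [
    [0,0,0],
    [0,0,0]
  ],
  "slide": [
    [0.001,0,0],
    [0.002,0,0]
  ],
  "fingers": [0,0]
}}

```text
clock: 35.52
position: [0.5793, 0.1319, 0.0512]
tcp_rot: [-3.142, 0.0, 0.005]
force: [0.7, 0.9, -0.3]
grip_width: -0.0002
grasp_force: 0.0
```

Request:
{"method": "arm_command", "body": {
  "twist": [
    [0,0,0],
    [0,0,0]
  ],
  "slide": [
    [0.001,0,0],
    [0.002,0,0]
  ],
  "fingers": [0,0]
}}

```text
clock: 35.78
position: [0.5804, 0.1318, 0.0513]
tcp_rot: [3.142, 0.0, 0.005]
force: [-0.9, 0.1, 0.6]
grip_width: 0.0001
grasp_force: 0.0
```

There is still no contact at 0.5804, so the left end is within 0.6 mm of its bumper. I'll retreat and hand in.

Request:
{"method": "arm_command", "body": {
  "twist": [
    [0,0,0],
    [0,0,0],
    [0,0,0],
    [0,0,0],
    [0,0,0]
  ],
  "slide": [
    [-0.02,0,0],
    [-0.04,0,0.04],
    [-0.06,0,0.14],
    [-0.08,0,0.24],
    [-0.08,0,0.24]
  ],
  "fingers": [0,0,0,0,0]
}}

```text
clock: 36.4
position: [0.5424, 0.1322, 0.176]
tcp_rot: [-3.141, -0.009, 0.006]
force: [-0.5, -0.2, 0.0]
grip_width: 0.0
grasp_force: 0.0
```

```bash
python3 -c "
from bench import *
print(close_job())"
```

```text
the job is handed in; nothing more can be done
None
```

The heel pad lies flat in the middle of the tray, and the panel is shut and pressed at about 11 N on the left bumper, then the right; I handed the job in at about 36 s of the 72 s allowed, and no verdict came back.

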